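# Shut the blue stopcock on the air board

## Robot

A 7-joint arm with a two-finger parallel gripper is mounted at the origin on a cart in front of the work surface, level with it; the furniture and walls round the work are solid. World frame = base frame: x ahead of the robot, y to its left, z up, the work surface at z = 0. Lengths are in m, angles in rad, forces in N, time in s.
With the tool pointing down it reaches from about 0.425 to 0.925 m from the base axis. Payload 6.8 kg.
Tool frame: the origin (TCP) lies between the finger pads; the fingertips stand arm.finger_overhang ahead of it and the grasp point (between the pads) lies 5 mm behind it (arm.finger_overhang is the distance from the TCP to the fingertips, in m); z points along the fingers, y is the line along which they close (so a half turn about z gives the same grasp; the last joint's range is limited). The gripper opens to 85 mm and grips with 20 to 120 N. Pads are 22 mm wide; open, the fingers measure 114 mm over their backs; the gripper's body (76 mm by 85 mm) begins 54 mm behind the grasp point. The pads swing forward as they close: fully open they stand 13 mm farther back than shut.
Start: joints at [1.237, 0.477, 0.022, 1.555, -0.011, 1.109, -0.083], TCP at [0.151, -0.658, 0.245] pointing down, gripper open.
Joint ranges: [-2.96, 2.96], [-0.34, 2.1], [-1.41, 1.46], [0.24, 2.44], [-1.37, 4.51], [0.17, 1.92], [-2.96, 2.96]. Speed limits (rad/s): [2.39, 2.39, 3.14, 3.14, 3.14, 3.14, 3.14].

## Interface

Orientations are given as a rotation vector (axis times angle).
In Python, from workcell import arm gives the robot as it stands. The module is installed in compiled form; this text tells all that it offers.
- The arm moves only by the tool arm_command, never from a script. Its argument "series" is a list of rows, each an object of numbers: "hand": the opening, from 0 (shut) to 1 (fully open); "tx", "ty", "tz": the shift along the tool's x, y, z in m; "roll": the turn about the tool's z in rad. In form: [{"hand": .., "tx": .., "ty": .., "tz": .., "roll": ..}, ...]. A call has 1 to 10 rows; each row shifts and turns the commanded pose from where the row before left it, along the tool's axes as they then stand; what a row does not reach is not made up. A row lasts 1/10 s, in which the tool goes at most 50 mm and 8.59 degrees, less where a joint would pass 70% of its speed; a pose out of reach is approached as far as the arm can. A call with a gripper value outside its range is refused whole. The fingers move at their own pace and stop on an object; "force" is the grip in N (left out, the last holds). Time passes only in rows, so rows that do not move let the fingers close. It gives the time, the measured TCP pose, the force, the opening and the grip force at its end, in the units of the state.
- arm.observe(): the state, without advancing time (a new reading comes with each control period).
- arm.get_image(name): name is "scene" or "top" or "wrist"; returns a dict with "frame" (420x560x3 uint8, blue, green, red), "intrinsics" (3x3 intrinsics, pixels), "pose" (4x4, takes a point from camera to world coordinates). Camera axes: x right, y down, z forward; pixel columns grow to the right and rows downward; lengths in m; the calibration is good to about 2 mm. A picture is of the moment at which its call begins. There is no depth.
- arm.hand_in(): hands the job in; it is judged then, once.
The state is a dict: "t": time; "joints": joint angles; "dq": joint speeds; "joint_efforts": joint torques, N m; "tool_pos": TCP position; "orientation": TCP orientation; "ft_force": force on the tool from outside, world axes, zero at the start; "wrist_torque": the same for the moment, N m; "grip_width": finger opening in m; "gripper_force": force on a finger pad.
Only numpy, scipy, OpenCV 4.12 (cv2) and the standard library are available. Lean on these libraries where they do the work, as an engineer would, in place of code of your own. Each camera call takes 0.05 s, during which the arm holds its last target. There are 200 camera calls.

## Task

The blue branch of the compressed-air board has been left partly open. Shut it: turn the blue winged key clockwise (seen from above) until its wings stand squarely across the supply pipe, then let go. Leave the red key as it is and do not knock against the board or its upright gauge panel.

Things in the scene. Friction and masses are not known exactly. Their poses are not given: they have to be found in the camera images.
- blue_grip (a point): Centre of the blue winged key, on its vertical turning axis, 96 mm above the worktop: grip here from above, across the thickness. The key is an upright plate 72 mm long (tips 36 mm from the axis), 9 mm thick, 10 mm down and 10 mm up from this point at its middle, 16 mm up at its round ends; 32 mm below is the valve's brass top. x runs along the wings, z up; it turns with the key.
- blue_key (a joint): Angle of the blue key, rad: 0 = wings along the pipe (open); grows clockwise seen from above to 1.571 = wings squarely across the pipe (shut). Firm stops at both. It starts partly open, 0.45 to 1.05 rad short of shut, turns against about 0.08 N m and stays where it is left.
- red_tip (a point): Tip of one wing of the red key, 96 mm above the worktop and 36 mm from the red key's own turning axis. The red key has the blue one's shape and sits on the same pipe, 156 mm from it, to either side. It too is partly open and must stay so.
- air_board: Board with foot plate 130 x 300 mm, fixed; origin on the worktop midway between the keys' axes; y along the copper pipe (35 mm up), x away from the robot, towards a grey upright panel behind the keys. The panel's face is 50 mm from the keys' axes, its top 116 mm above the worktop, level with the wings. Fingers opened wide may hit it: 30 to 45 mm between them is enough. A round gauge is midway.

How it is judged:
At the end, for the whole second after the job is handed in: The blue key is at rest with its wings across the pipe to within 10 degrees; the red key's wing tips are within 6 mm of where they were (value of joint blue_key above 1.39 rad and velocity of joint blue_key below 0.05 rad/s and distance of red_tip from where it was at the start of the episode below 0.006 m); the robot touches nothing.
It fails at once if the red key is turned (its wing tip moves more than 6 mm) (distance of red_tip from where it was at the start of the episode above 0.006 m).
It fails at once if the board or its gauge panel is knocked (more than 12 N) (contact force between any of the arm, the fingers and air_board above 12 N).
It also fails if it takes over 29 s, if anything falls off the work surface, if the arm or the gripper's body presses on something with over 40 N, if the wrist force passes 120 N, or if a joint passes its speed limit or range.

## Working session

There is one attempt and no reset: what is moved stays moved. The work goes in short steps, Python scripts to look and compute and a tool call to move; the robot and the scene stay as the last step left them, time stands still between calls to the robot, and variables do not carry over. Pictures are saved under pics/ and viewed, at most 10 in all, crops included, and the job is handed in when it is done.

Besides the shell and the picture viewer there is one more tool, called after ">>>" as name(argument=value, ...), one argument or row to a line, values as JSON. arm_command: Moves the arm, as the interface text tells. Its arguments: {"type":"object","properties":{"series":{"type":"array"},"force":{"type":"number"}},"required":["series"]}

```bash
mkdir -p pics
python3 - <<'E'
from workcell import arm
import cv2,numpy as np
s=arm.observe(); print({k:np.round(v,3).tolist() for k,v in s.items()}, arm.finger_overhang)
for n in("scene","top"):
    d=arm.get_image(n); cv2.imwrite(f"pics/{n}0.png",d["frame"]); np.savez(n,K=d["intrinsics"],P=d["pose"]); print(np.round(d["pose"],3).tolist(),d["intrinsics"].tolist())
E
```

```text
{'t': 0.0, 'joints': [1.237, 0.478, 0.022, 1.556, -0.011, 1.109, -0.083], 'dq': [0.0, 0.001, 0.0, 0.001, 0.0, -0.001, 0.001], 'joint_efforts': [-0.002, -59.646, 1.607, -28.12, 0.012, 0.009, 0.0], 'tool_pos': [0.151, -0.657, 0.244], 'orientation': [-3.12, -0.354, 0.001], 'ft_force': [0.167, -0.336, 0.088], 'wrist_torque': [-0.047, 0.015, -0.036], 'gripper_force': 0.0, 'grip_width': 0.086} 0.014
[[-0.625, -0.499, 0.6, 0.037], [-0.78, 0.42, -0.463, 0.432], [-0.021, -0.758, -0.652, 0.652], [0.0, 0.0, 0.0, 1.0]] [[417.70900638884405, 0.0, 278.05472957827186], [0.0, 417.70900638884405, 215.9326723532813], [0.0, 0.0, 1.0]]
[[0.028, -0.999, 0.043, 0.511], [-1.0, -0.028, -0.001, 0.064], [0.002, -0.043, -0.999, 0.932], [0.0, 0.0, 0.0, 1.0]] [[405.7408655547255, 0.0, 280.62178861832655], [0.0, 405.7408655547255, 213.98638326425944], [0.0, 0.0, 1.0]]
```

View pics/top0.png

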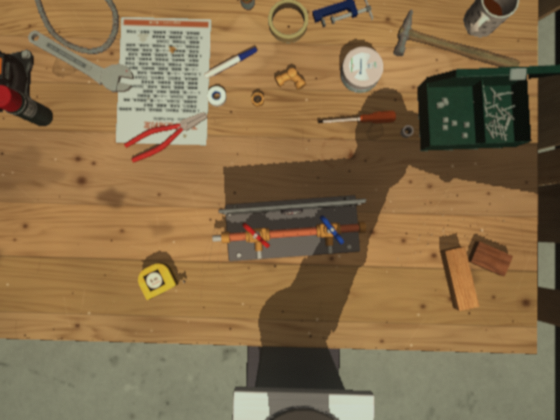

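View pics/scene0.png

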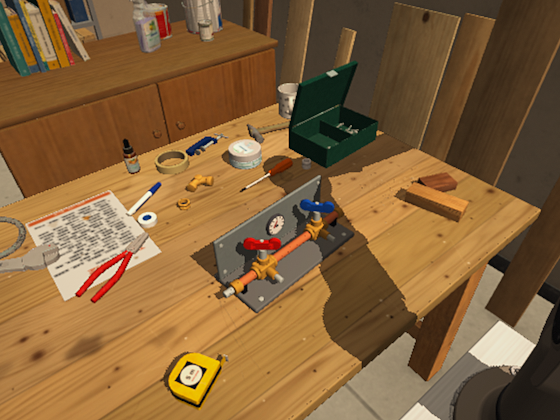

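The top view shows the board with the red key at about (257,236) and the blue key at about (331,230). The panel is above them in the image, away from the robot. The scene view agrees. Next I segment both keys for their centres and angles.

```bash
cat > m.py <<'E'
import cv2,numpy as np
def ray(K,P,uv,z):
    d=P[:3,:3]@np.linalg.solve(K,[uv[0],uv[1],1.]); return P[:3,3]+d*(z-P[2,3])/d[2]
def key(img,K,P,col,box,z=.108):
    h=cv2.cvtColor(img,cv2.COLOR_BGR2HSV); H,S,V=cv2.split(h)
    m=((H>105)&(H<130) if col=='b' else (H<6)|(H>174))&(S>140)&(V>50)
    w=np.zeros_like(m); x0,y0,x1,y1=box; w[y0:y1,x0:x1]=1
    n,l,st,_=cv2.connectedComponentsWithStats((m&w).astype(np.uint8))
    i=1+np.argmax(st[1:,4]); v,u=np.where(l==i)
    pts=np.array([ray(K,P,p,z)[:2] for p in zip(u,v)])
    r=cv2.minAreaRect(pts.astype(np.float32)*1000); 
    a=np.linalg.eigh(np.cov(pts.T))[1][:,1]
    return r[0],r[1],np.degrees(np.arctan2(a[1],a[0]))%180,len(u),st[i]
E
python3 - <<'E'
from m import *
d=np.load("top.npz"); im=cv2.imread("pics/top0.png")
for c,b in(('b',(310,205,355,255)),('r',(240,220,275,250))): print(key(im,d['K'],d['P'],c,b))
# copper pipe direction, z .042
for uv in((222,238),(365,229)): print(ray(d['K'],d['P'],uv,.035))
for uv in((220,210),(365,201)): print(ray(d['K'],d['P'],uv,.116))
E
```

```text
((532.8370971679688, -29.658153533935547), (26.20745849609375, 7.822587490081787), np.float64(38.80542486159777), 48, array([322, 217,   9,  12,  48], dtype=int32))
((515.1738891601562, 127.25265502929688), (29.256723403930664, 10.530696868896484), np.float64(52.38847769703749), 69, array([243, 223,  13,  12,  69], dtype=int32))
[0.49292198 0.19094957 0.035     ]
[ 0.52168152 -0.12416682  0.035     ]
[0.55065681 0.18542889 0.116     ]
[ 0.57710353 -0.10610654  0.116     ]
```

```bash
sed -i 's/n,l,st,_=.*/l=(m\&w)/; s/i=1+np.argmax.*; v,u=np.where(l==i)/v,u=np.where(l)/; s/,st\[i\]$//' m.py
python3 - <<'E'
from m import *
from workcell import arm
from scipy.spatial.transform import Rotation as R
d=np.load("top.npz"); im=cv2.imread("pics/top0.png")
for c,b in(('b',(312,207,352,252)),('r',(240,220,275,250))): print(key(im,d['K'],d['P'],c,b))
print(R.from_rotvec(arm.observe()["orientation"]).as_matrix().round(3))
cv2.imwrite("pics/c.png",cv2.resize(im[190:270,210:380],None,fx=4,fy=4,interpolation=cv2.INTER_CUBIC))
E
```

```text
((517.7723388671875, -41.99641418457031), (65.13448333740234, 8.553152084350586), np.float64(39.39675149573404), 96)
((502.7151184082031, 112.56245422363281), (67.74656677246094, 11.097112655639648), np.float64(49.38768134350067), 126)
[[ 0.975  0.224 -0.001]
 [ 0.224 -0.975  0.002]
 [-0.    -0.002 -1.   ]]
```

View pics/c.png

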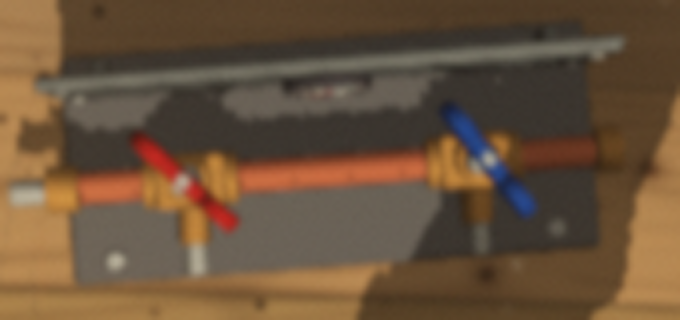

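The blue key's centre is about (0.518, -0.042), with its wings at 39° in world. The pipe lies at about 95°, so roughly 34° of clockwise turn remain. I'm setting out to a hover point above the key.

>>> arm_command(
  series=[
    {"hand": 0.5, "tx": 0.014, "ty": -0.0145, "tz": 0, "roll": 0},
    {"hand": 0.5, "tx": 0.0275, "ty": -0.0285, "tz": 0, "roll": 0},
    {"hand": 0.5, "tx": 0.0275, "ty": -0.0285, "tz": 0, "roll": 0},
    {"hand": 0.5, "tx": 0.0275, "ty": -0.0285, "tz": 0, "roll": 0},
    {"hand": 0.5, "tx": 0.0275, "ty": -0.0285, "tz": 0, "roll": 0},
    {"hand": 0.5, "tx": 0.0275, "ty": -0.0285, "tz": 0, "roll": 0},
    {"hand": 0.5, "tx": 0.0275, "ty": -0.0285, "tz": 0, "roll": 0},
    {"hand": 0.5, "tx": 0.0275, "ty": -0.0285, "tz": 0, "roll": 0},
    {"hand": 0.5, "tx": 0.0275, "ty": -0.0285, "tz": 0, "roll": 0},
    {"hand": 0.5, "tx": 0.0275, "ty": -0.0285, "tz": 0, "roll": 0},
  ],
)

```text
t: 1.1
tool_pos: [0.3457, -0.3336, 0.2451]
orientation: [-3.121, -0.354, 0.001]
ft_force: [0.8, -0.3, 0.3]
grip_width: 0.0429
gripper_force: 0.0
```

>>> arm_command(
  series=[
    {"hand": 0.5, "tx": 0.0275, "ty": -0.0285, "tz": 0, "roll": 0},
    {"hand": 0.5, "tx": 0.0275, "ty": -0.0285, "tz": 0, "roll": 0},
    {"hand": 0.5, "tx": 0.0275, "ty": -0.0285, "tz": 0, "roll": 0},
    {"hand": 0.5, "tx": 0.0275, "ty": -0.0285, "tz": 0, "roll": 0},
    {"hand": 0.5, "tx": 0.0275, "ty": -0.0285, "tz": 0, "roll": 0},
    {"hand": 0.5, "tx": 0.0275, "ty": -0.0285, "tz": 0, "roll": 0},
    {"hand": 0.5, "tx": 0.0275, "ty": -0.0285, "tz": 0, "roll": 0},
    {"hand": 0.5, "tx": 0.015, "ty": -0.018, "tz": 0, "roll": 0},
  ],
)

```text
t: 1.9
tool_pos: [0.5, -0.0736, 0.2452]
orientation: [-3.12, -0.359, -0.001]
ft_force: [-0.1, 0.1, 0.2]
grip_width: 0.0429
gripper_force: 0.0
```

>>> arm_command(
  series=[
    {"hand": 0.5, "tx": 0, "ty": 0, "tz": 0, "roll": -0.1},
    {"hand": 0.5, "tx": 0, "ty": 0, "tz": 0, "roll": -0.1},
    {"hand": 0.5, "tx": 0, "ty": 0, "tz": 0, "roll": -0.1},
    {"hand": 0.5, "tx": 0, "ty": 0, "tz": 0, "roll": -0.1},
    {"hand": 0.5, "tx": 0, "ty": 0, "tz": 0, "roll": -0.06},
    {"hand": 0.5, "tx": 0, "ty": 0, "tz": 0, "roll": 0},
    {"hand": 0.5, "tx": 0, "ty": 0, "tz": 0, "roll": 0},
  ],
)

```text
t: 2.6
tool_pos: [0.4987, -0.0768, 0.2451]
orientation: [-2.959, -1.053, 0.001]
ft_force: [-0.3, 0.4, -0.2]
grip_width: 0.0426
gripper_force: 0.0
```

Run:
```python
from m import *
from workcell import arm
from scipy.spatial.transform import Rotation as R
d=arm.get_image("wrist"); cv2.imwrite("pics/w1.png",d["frame"]); np.savez("w1",K=d["intrinsics"],P=d["pose"])
s=arm.observe(); print(s["tool_pos"],R.from_rotvec(s["orientation"]).as_matrix().round(3),s["grip_width"],s["t"])
try: print(key(d["frame"],d["intrinsics"],d["pose"],'b',(0,0,560,420)))
except Exception as e: print(e)
```

```text
[ 0.4987414  -0.07682546  0.245172  ] [[ 0.775  0.632 -0.   ]
 [ 0.632 -0.775  0.   ]
 [-0.    -0.    -1.   ]] 0.0425459475896864 2.65
((519.8778076171875, -40.18453598022461), (67.37300109863281, 8.184971809387207), np.float64(39.692029720055814), 755)
```

View pics/w1.png

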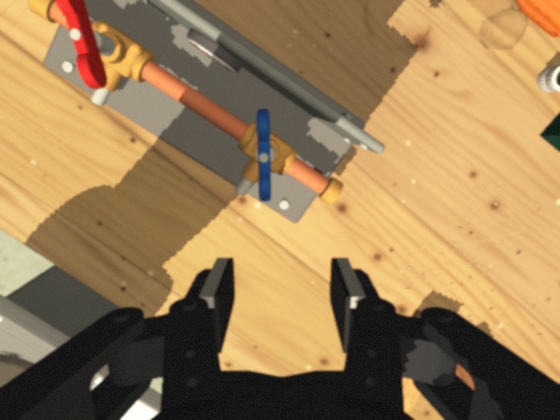

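The wrist view shows the blue key at (265,156), lined up with the gripper's x axis and centred at about (0.5195, -0.0405). Now I shift over it, descend and grip lightly.

>>> arm_command(
  series=[
    {"hand": 0.48, "tx": 0.02, "ty": -0.0075, "tz": 0, "roll": 0},
    {"hand": 0.48, "tx": 0.019, "ty": -0.0075, "tz": 0, "roll": 0},
    {"hand": 0.48, "tx": 0, "ty": 0, "tz": 0.02, "roll": 0},
    {"hand": 0.48, "tx": 0, "ty": 0, "tz": 0.03, "roll": 0},
    {"hand": 0.48, "tx": 0, "ty": 0, "tz": 0.03, "roll": 0},
    {"hand": 0.48, "tx": 0, "ty": 0, "tz": 0.02, "roll": 0},
    {"hand": 0.48, "tx": 0, "ty": 0, "tz": 0.02, "roll": 0},
    {"hand": 0.48, "tx": 0, "ty": 0, "tz": 0.02, "roll": 0},
    {"hand": 0.48, "tx": 0, "ty": 0, "tz": 0.012, "roll": 0},
    {"hand": 0.48, "tx": 0, "ty": 0, "tz": 0, "roll": 0},
  ],
)

```text
t: 3.65
tool_pos: [0.5185, -0.0405, 0.0919]
orientation: [-2.958, -1.055, 0.004]
ft_force: [0.7, -0.8, -0.3]
grip_width: 0.0411
gripper_force: 0.0
```

>>> arm_command(
  series=[
    {"hand": 0.25},
    {"hand": 0.25},
    {"hand": 0.0},
    {"hand": 0.0},
    {"hand": 0.0},
    {"hand": 0.0},
  ],
  force=25,
)

```text
invalid input
```

>>> arm_command(
  series=[
    {"hand": 0.25, "tx": 0, "ty": 0, "tz": 0, "roll": 0},
    {"hand": 0.2, "tx": 0, "ty": 0, "tz": 0, "roll": 0},
    {"hand": 0.0, "tx": 0, "ty": 0, "tz": 0, "roll": 0},
    {"hand": 0.0, "tx": 0, "ty": 0, "tz": 0, "roll": 0},
    {"hand": 0.0, "tx": 0, "ty": 0, "tz": 0, "roll": 0},
    {"hand": 0.0, "tx": 0, "ty": 0, "tz": 0, "roll": 0},
  ],
  force=25,
)

```text
t: 4.25
tool_pos: [0.5205, -0.0406, 0.0943]
orientation: [2.958, 1.056, 0.003]
ft_force: [-0.1, -0.7, 6.3]
grip_width: 0.0138
gripper_force: 24.7
```

The opening of 13.8 mm and the upward push suggest the fingertips caught the hub below the plate. I'll open, rise a few millimetres and regrip.

>>> arm_command(
  series=[
    {"hand": 0.3, "tx": 0, "ty": 0, "tz": 0, "roll": 0},
    {"hand": 0.3, "tx": 0, "ty": 0, "tz": 0, "roll": 0},
    {"hand": 0.3, "tx": 0, "ty": 0, "tz": -0.007, "roll": 0},
    {"hand": 0.3, "tx": 0, "ty": 0, "tz": 0, "roll": 0},
    {"hand": 0.15, "tx": 0, "ty": 0, "tz": 0, "roll": 0},
    {"hand": 0.0, "tx": 0, "ty": 0, "tz": 0, "roll": 0},
    {"hand": 0.0, "tx": 0, "ty": 0, "tz": 0, "roll": 0},
    {"hand": 0.0, "tx": 0, "ty": 0, "tz": 0, "roll": 0},
  ],
  force=25,
)

```text
t: 5.05
tool_pos: [0.5203, -0.0407, 0.1012]
orientation: [2.958, 1.056, 0.002]
ft_force: [-0.5, -1.0, 7.5]
grip_width: 0.0079
gripper_force: 44.2
```

Run:
```python
from m import *
from workcell import arm
d=arm.get_image("wrist"); cv2.imwrite("pics/w2.png",d["frame"])
```

```text
(no output)
```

View pics/w2.png

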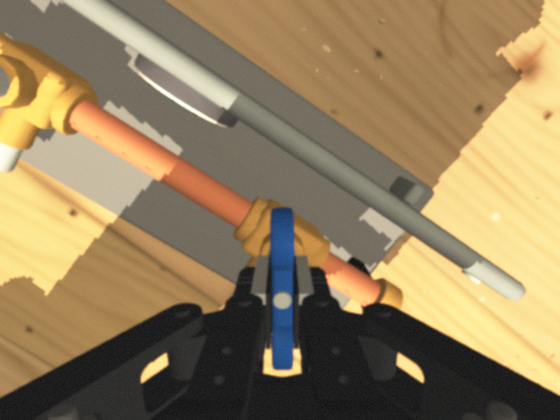

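The fingers now hold the plate across its thickness, centred near the screw at (282,300). Turning clockwise.

>>> arm_command(
  series=[
    {"hand": 0, "tx": 0, "ty": 0, "tz": 0, "roll": 0.04},
    {"hand": 0, "tx": 0, "ty": 0, "tz": 0, "roll": 0.07},
    {"hand": 0, "tx": 0, "ty": 0, "tz": 0, "roll": 0.07},
    {"hand": 0, "tx": 0, "ty": 0, "tz": 0, "roll": 0.07},
    {"hand": 0, "tx": 0, "ty": 0, "tz": 0, "roll": 0.07},
    {"hand": 0, "tx": 0, "ty": 0, "tz": 0, "roll": 0.07},
    {"hand": 0, "tx": 0, "ty": 0, "tz": 0, "roll": 0.07},
    {"hand": 0, "tx": 0, "ty": 0, "tz": 0, "roll": 0.06},
    {"hand": 0, "tx": 0, "ty": 0, "tz": 0, "roll": 0.03},
    {"hand": 0, "tx": 0, "ty": 0, "tz": 0, "roll": 0},
  ],
)

```text
t: 6.1
tool_pos: [0.5206, -0.0414, 0.1012]
orientation: [3.133, 0.211, 0.003]
ft_force: [0.8, -1.8, 5.9]
grip_width: 0.0084
gripper_force: 44.0
```

```bash
cat > c.py <<'E'
from m import *
from workcell import arm
from scipy.spatial.transform import Rotation as R
s=arm.observe(); M=R.from_rotvec(s["orientation"]).as_matrix()
print(np.degrees(np.arctan2(M[1,0],M[0,0])),s["wrist_torque"],s["ft_force"],s["grip_width"])
E
cat > look.py <<'E'
from c import *
import sys
d=arm.get_image("wrist"); cv2.imwrite(f"pics/{sys.argv[1]}.png",d["frame"]); np.savez(sys.argv[1],K=d["intrinsics"],P=d["pose"])
print(key(d["frame"],d["intrinsics"],d["pose"],'b',(0,0,560,420)))
E
python3 look.py w3
```

```text
7.690429247244692 [-0.44986626  0.03155967 -0.06662693] [ 0.81445246 -1.7687047   5.85587671] 0.008357839323857622
((522.3294067382812, -40.13495635986328), (68.53868865966797, 8.903671264648438), np.float64(7.81641136702558), 2955)
```

View pics/w3.png

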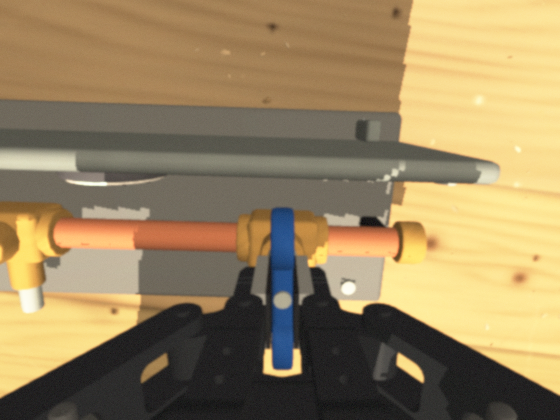

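The key followed to 7.7°, with its wings now nearly across the pipe. I'll nudge it on to the stop.

>>> arm_command(
  series=[
    {"hand": 0, "tx": 0, "ty": 0, "tz": 0, "roll": 0.03},
    {"hand": 0, "tx": 0, "ty": 0, "tz": 0, "roll": 0.03},
    {"hand": 0, "tx": 0, "ty": 0, "tz": 0, "roll": 0},
    {"hand": 0, "tx": 0, "ty": 0, "tz": 0, "roll": 0},
  ],
)

```text
t: 6.55
tool_pos: [0.5206, -0.0414, 0.1012]
orientation: [3.138, 0.12, 0.003]
ft_force: [-0.5, -2.8, 5.7]
grip_width: 0.0083
gripper_force: 45.6
```

```bash
python3 look.py w4
python3 - <<'E'
from m import *
d=np.load('w3.npz')
print([ray(d['K'],d['P'],p,.035) for p in((60,233),(400,241))])
E
```

```text
4.382654808728401 [-0.58039791  0.02009799  0.47710051] [-0.45873621 -2.78826918  5.67212396] 0.008294368203793492
((522.3518676757812, -40.351139068603516), (68.55255889892578, 8.794561386108398), np.float64(5.41094806520411), 2928)
[array([0.50466971, 0.09046492, 0.035     ]), array([ 0.52663268, -0.11119556,  0.035     ])]
```

The wrist torque jumped to 0.48 N m, so the key is on its stop. Now I release it and lift clear.

>>> arm_command(
  series=[
    {"hand": 0.3, "tx": 0, "ty": 0, "tz": 0, "roll": -0.02},
    {"hand": 0.4, "tx": 0, "ty": 0, "tz": 0, "roll": 0},
    {"hand": 0.4, "tx": 0, "ty": 0, "tz": 0, "roll": 0},
    {"hand": 0.4, "tx": 0, "ty": 0, "tz": -0.015, "roll": 0},
    {"hand": 0.4, "tx": 0, "ty": 0, "tz": -0.03, "roll": 0},
    {"hand": 0.4, "tx": 0, "ty": 0, "tz": -0.04, "roll": 0},
    {"hand": 0.4, "tx": 0, "ty": 0, "tz": -0.03, "roll": 0},
    {"hand": 0.4, "tx": 0, "ty": 0, "tz": 0, "roll": 0},
    {"hand": 0.4, "tx": 0, "ty": 0, "tz": 0, "roll": 0},
  ],
)

```text
t: 7.5
tool_pos: [0.5196, -0.0405, 0.2156]
orientation: [3.138, 0.15, 0.001]
ft_force: [-1.3, -0.2, 0.2]
grip_width: 0.034
gripper_force: 0.0
```

```bash
python3 look.py w5
```

```text
5.47521051421222 [-0.01130062 -0.02598934 -0.00621409] [-1.32244618 -0.24906971  0.17594577] 0.03399131232206911
((521.4482421875, -40.28668975830078), (67.8599624633789, 6.963373184204102), np.float64(5.726731746340562), 779)
```

View pics/w5.png

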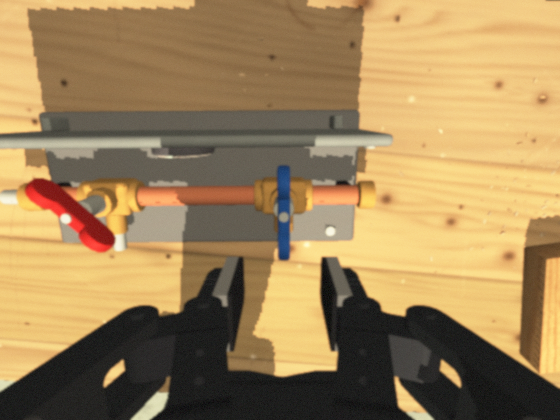

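The blue key at (284,213) stands squarely across the pipe. The red key at (66,217) is still oblique, and the gripper is clear. Handing in.

```bash
python3 -c "
from workcell import arm
print(arm.hand_in())"
```

```text
the job is handed in; nothing more can be done
None
```

The blue key is shut against its stop, with its wings within about 1° of square to the pipe in the last wrist view. The gripper was released and clear and the red key was never touched; the job was handed in at about 7.5 s, and no verdict was returned.

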